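# Shut and lock the lamp lid of the plate reader

## Robot

A 7-joint arm with a two-finger parallel gripper is mounted at the origin on the work surface. World frame = base frame: x ahead of the robot, y to its left, z up, the work surface at z = 0. Lengths are in m, angles in rad, forces in N, time in s.
With the tool pointing down it reaches from about 0.425 to 0.825 m from the base axis. Payload 3.6 kg.
Tool frame: the origin (TCP) lies where the fingers leave the gripper's body, on its centre line; the fingertips stand 73 mm ahead of it and the grasp point (between the pads) lies 54 mm ahead of it; z points along the fingers, y is the line along which they close (so a half turn about z gives the same grasp; the last joint's range is limited). The gripper opens to 85 mm and grips with 20 to 120 N. Pads are 22 mm wide; open, the fingers measure 114 mm over their backs; the gripper's body (76 mm by 85 mm) begins 54 mm behind the grasp point. The pads swing forward as they close: fully open they stand 13 mm farther back than shut.
Start: joints at [1.131, 0.615, -0.013, 1.423, 0.008, 1.103, -0.04], TCP at [0.261, -0.595, 0.304] pointing down, gripper open.
Joint ranges: [-3.12, 3.12], [-0.3, 2.06], [-1.34, 1.32], [0.26, 2.42], [-1.36, 4.5], [0.01, 1.98], [-2.84, 2.84]. Speed limits (rad/s): [2.79, 2.79, 3.14, 3.14, 3.14, 3.14, 3.14].

## Interface

Orientations are given as a unit quaternion [x, y, z, w].
In Python, from station import arm, snapshot, camera_info, ticket gives the robot as it stands. Calls block until the motion is done:
- arm.movep(position, orientation): joint-space move of the TCP to a pose.
- arm.line_to(position, velocity=0.15, ori=None): straight line of the TCP; ori=None keeps the orientation; velocity is the mean speed in m/s.
- arm.move_j(angles): joint-space move.
- arm.move_gripper(opening, effort=None): opening from 0.0 (shut) to 1.0 (fully open); effort is the grip in N (None keeps the last); returns when the fingers have stopped.
- arm.pause(seconds).
- arm.ik(position, orientation): joint angles nearest the present ones, or None.
- snapshot(name): name is "scene" or "top" or "wrist"; returns the picture (420x560x3 uint8, blue, green, red); there is no depth.
- camera_info(name): a dict with "fx", "fy", "cx", "cy" (pixels), "R" (3x3) and "t" (3): a world point X has camera coordinates R X + t; the wrist camera has in their place "T_tool_cam" (4x4, takes a point from camera to tool coordinates, whose origin is the TCP and whose axes are the flange's). Camera axes: x right, y down, z forward; pixel columns grow to the right and rows downward; lengths in m; the calibration is good to about 2 mm. The wrist camera is an equidistant fisheye: a pixel r from the principal point sees the ray r / f radians off the axis. A picture is of the moment at which its call begins: read the wrist's pose just before it. camera_info takes no time and is no camera call.
A pose or a line that the arm cannot do raises arm.MotionError and nothing moves.
- ticket.finish_job(): hands the job in; it is judged then, once.
Readings, each from a call of its own:
- arm.read_time(): time.
- arm.read_joint_positions(): joint angles.
- arm.read_dq(): joint speeds.
- arm.read_effort(): joint torques, N m.
- arm.read_tool_pos(): TCP position.
- arm.read_eef_rot(): TCP orientation.
- arm.read_ft_force(): force on the tool from outside, world axes, zero at the start.
- arm.read_wrist_torque(): the same for the moment, N m.
- arm.read_opening(): opening from 0.0 (shut) to 1.0 (fully open).
- arm.read_finger_force(): force on a finger pad.
Only numpy, scipy, OpenCV 4.12 (cv2) and the standard library are available. Lean on these libraries where they do the work, as an engineer would, in place of code of your own. Each camera call takes 0.05 s, during which the arm holds its last target. There are 200 camera calls.

## Task

Swing the plate reader's open lamp lid fully shut, then press its black wing knob down until you feel it bottom, turn it a quarter turn clockwise (seen from above) until the cam catches, and let go so that the lid stays locked. Never lean on the knob once it has bottomed or force the turn before it is free: more than about 25 N on the cam spoils it. Leave the microplate, the bottle and the jar where they are.

Things in the scene. Friction and masses are not known exactly. Their poses are not given: they have to be found in the camera images.
- reader: The plate reader, fixed on the bench: a white case 300 (x) by 400 (y) by 120 mm high, origin at the centre of its underside, its x axis pointing from its front to its back, y to its left, z up. In its top is an open well (140 by 140 mm) closed by the lid. Its place and yaw differ each time.
- lid (a joint): Opening angle of the lid, rad: 0 shut, starts 0.6 to 1.1 open. Blue-grey plate, 150 mm hinge to free edge, 160 along the hinge, 8 thick. Hinge axis along the reader's y at its back edge, 70 mm behind the reader's origin, 120 mm up; free edge to the front. It stays where left; about 1 to 6 N at the free edge pushes it down. Shut, its top face is 9 mm above the hinge axis, 129 above the bench.
- lid_hinge (a point): Middle of the lid's hinge axis; its axes turn with the lid (x from the free edge to the hinge, y along the hinge, z out of the lid's top face).
- lid_left (a point): Point on the lid's top (outer) face 135 mm from the hinge axis and 55 mm to the reader's left (+y) of the lid's middle, clear of the knob: a good place to push the lid shut.
- lid_right (a point): The same on the right, 55 mm to the -y side of the lid's middle.
- plunger (a joint): How far the knob is pressed into the lid, m: 0 at rest. Spring: 4 N to start, 0.20 N more per mm (8 N at most). With the lid shut the cam can turn only once pressed below a hidden plate set at an unknown height: freed somewhere from 4 to 14 mm, a solid floor 1.5 mm farther. Turned and let go, the spring lifts it 2.5 mm into the catch; it stays 1.5 to 11.5 mm down.
- knob (a joint): Turn of the knob, rad, clockwise seen from above: 0 unlocked (wing along the reader's y), 1.57 locked (wing along the reader's x), end stop 1.62. Starts 0 to 0.1. The cam catches only past about 1.4; let go before that it stays under the plate, not caught, and can be gripped again and turned on.
- knob_grip (a point): Grip point on the knob's axis, 44 mm above the lid's top when not pressed, goes down with it. Axes: z out of the lid, y along the wing. Black wing with yellow stripe, 44 long, 12 thick, from 21 to 52 mm above the lid; under it a 32 mm disc, 18 to 21 mm above the lid. Axis 120 mm from the hinge axis, mid-width. Keep fingertips over 18 mm above the lid when gripping: they go down too.
- receptacle: Steel cup fixed in the case under the knob, which holds the hidden cam plate; origin on the knob's axis when the lid is shut, 113 mm above the bench. This is the nominal place; the plate in it is set up to 5 mm higher or lower. Twisting the knob before it is freed jams the cam against the plate's slot.
- microplate: Loose white microplate 127 by 85 by 15 mm lying on the left of the reader's top, origin at the centre of its underside. Leave it alone.
- bottle: Loose white bottle with a red cap, 64 mm diameter, 155 mm high, standing beside the reader, origin at the centre of its underside. Leave it alone.
- jar: Loose amber jar with a black lid, 68 mm diameter, 100 mm high, standing beside the reader, origin at the centre of its underside. Leave it alone.

How it is judged:
By the outcome, as a careful person would: the job done as asked, in the order asked, and still so for the second after the job is handed in, with the robot touching nothing.
It also fails if it takes over 54 s, if anything falls off the work surface, if the arm or the gripper's body presses on something with over 40 N, if the wrist force passes 120 N, or if a joint passes its speed limit or range.

## Working session

There is one attempt and no reset: what is moved stays moved. The work goes in short steps, each a Python script; the robot and the scene stay as the last script left them, time stands still between calls to the robot, and variables do not carry over. Pictures are saved under pics/ and viewed, at most 10 in all, crops included, and the job is handed in when it is done.

```bash
mkdir -p pics; ls
python3 - <<'E'
from station import arm, snapshot, camera_info
import cv2, numpy as np
for n in ["scene","top"]:
    cv2.imwrite(f"pics/{n}0.png",snapshot(n)); c=camera_info(n); print(n,{k:np.round(v,4).tolist() for k,v in c.items()})
print(arm.read_time(),arm.read_tool_pos(),arm.read_eef_rot(),{k:np.round(v,4).tolist() for k,v in camera_info("wrist").items()})
E
```

```text
pics
scene {'fx': 395.3036, 'fy': 395.3036, 'cx': 284.6577, 'cy': 206.9494, 'R': [[-0.7771, 0.6291, -0.02], [0.4681, 0.5564, -0.6865], [-0.4208, -0.5428, -0.7268]], 't': [0.4362, -0.2236, 1.2958]}
top {'fx': 422.497, 'fy': 422.497, 'cx': 278.0616, 'cy': 208.7313, 'R': [[-0.0204, -0.9997, -0.0162], [-0.9929, 0.0222, -0.1165], [0.1168, 0.0137, -0.9931]], 't': [0.0584, 0.5927, 1.1891]}
0.1 [ 0.26056605 -0.59492154  0.30284247] [ 9.78766702e-01  2.04974089e-01 -2.46542908e-04 -1.14248752e-03] {'fx': 325.1923, 'fy': 325.1923, 'cx': 278.8698, 'cy': 216.3961, 'T_tool_cam': [[0.0004, -0.9626, -0.271, 0.0676], [1.0, 0.0005, -0.0004, -0.0003], [0.0005, -0.271, 0.9626, -0.071], [0.0, 0.0, 0.0, 1.0]]}
```

View pics/scene0.png

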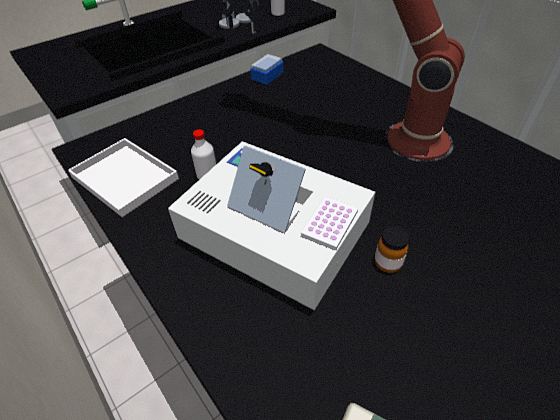

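View pics/top0.png

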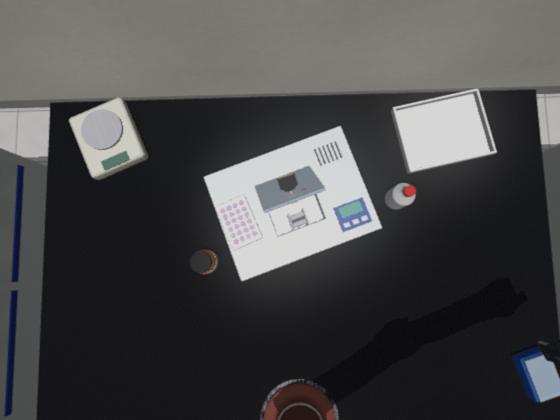

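Scene view: the lid stands open with the knob at (262,170). The bottle is at (203,155) and the jar at (391,250). In the top view, the case corners are near (205,178), (342,127), (381,229) and (243,279). The lid covers roughly (256–326, 168–210), and the reader's front faces the robot.

```bash
cat > h.py <<'E'
from station import arm, snapshot, camera_info, ticket
import cv2, numpy as np
from scipy.spatial.transform import Rotation as Rot
def ray(n,px):
    c=camera_info(n); R=np.array(c["R"]); t=np.array(c["t"])
    d=np.array([(px[0]-c["cx"])/c["fx"],(px[1]-c["cy"])/c["fy"],1.])
    return -R.T@t, R.T@d
def onplane(n,px,p0,nrm):
    o,d=ray(n,px); return o+d*(np.dot(np.array(p0)-o,nrm)/np.dot(d,nrm))
E
python3 - <<'E'
from h import *
im=cv2.imread("pics/top0.png"); g=cv2.cvtColor(im,cv2.COLOR_BGR2GRAY)
m=(g>150).astype(np.uint8); m[:, :190]=0; m[:,388:]=0; m[:110]=0; m[290:]=0
cs,_=cv2.findContours(m,cv2.RETR_EXTERNAL,cv2.CHAIN_APPROX_NONE)
h=cv2.convexHull(max(cs,key=cv2.contourArea))
P=np.array([onplane("top",p[0],[0,0,.12],[0,0,1])[:2] for p in h]).astype(np.float32)
print("rect",cv2.minAreaRect(P))
print(cv2.approxPolyDP(h,6,True).reshape(-1,2).tolist())
print([onplane("top",p[0],[0,0,.12],[0,0,1]).round(4).tolist() for p in cv2.approxPolyDP(h,6,True)])
print("cams",ray("top",(0,0))[0],ray("scene",(0,0))[0])
sc=cv2.imread("pics/scene0.png")
print("lid colours",im[195,300],sc[200,240],sc[180,290], im[150,280])
for n,i,(x0,x1,y0,y1) in(("top",im,(235,345,155,225)),("scene",sc,(210,320,135,240))):
    cv2.imwrite(f"pics/c_{n}.png",cv2.resize(i[y0:y1,x0:x1],None,fx=5,fy=5,interpolation=cv2.INTER_CUBIC))
E
```

```text
rect ((0.6023913025856018, 0.007743075489997864), (0.30075910687446594, 0.4007949233055115), 19.49283790588379)
[[340, 126], [381, 227], [242, 280], [204, 177]]
[[0.8092, -0.1306, 0.12], [0.5286, -0.2294, 0.12], [0.3961, 0.1438, 0.12], [0.6754, 0.2447, 0.12]]
cams [0.45081265 0.02888678 1.25085717] [0.98881997 0.55333838 0.79706853]
lid colours [138 131 122] [163 150 135] [169 155 142] [213 214 210]
```

View pics/c_top.png

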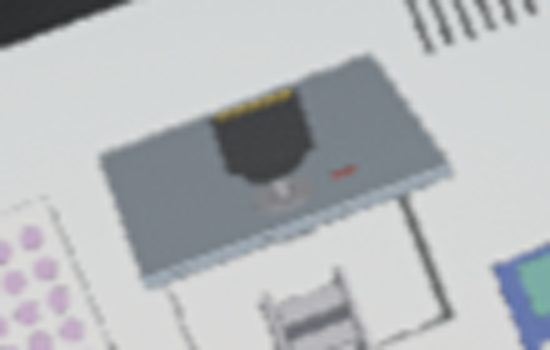

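View pics/c_scene.png

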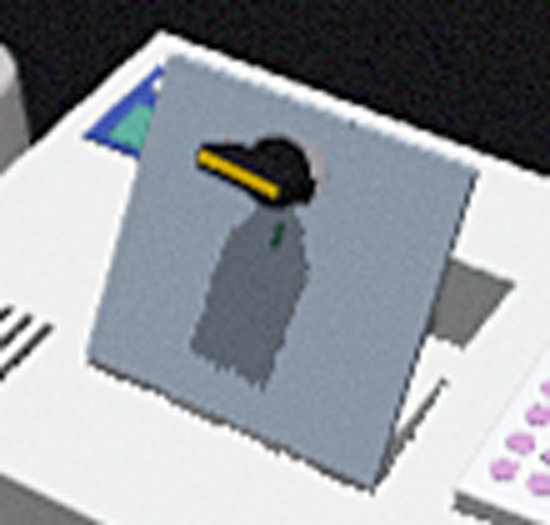

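The lid's free-edge corners are at scene crop (172,55) and (478,172), which is full-image (244,146) and (306,169). In the top crop the outer free edge runs from (145,278) to (450,165).

```bash
cat >> h.py <<'E'
C=np.array([0.6024,0.0077,0]); YAW=np.radians(19.45)
RZ=Rot.from_euler('z',YAW)
def W(p): return C+RZ.apply(p)          # reader -> world
def Rd(p): return RZ.inv().apply(np.asarray(p)-C)
def ori(a):  # tool down, tool y axis at reader-frame angle a
    ya=YAW+a; y=np.array([np.cos(ya),np.sin(ya),0]); z=np.array([0,0,-1.])
    return Rot.from_matrix(np.c_[np.cross(y,z),y,z]).as_quat()
E
python3 - <<'E'
from h import *
yv=RZ.apply([0,1,0])
for n,px,s in (("scene",(244.4,146),-1),("scene",(305.6,169.4),1),("top",(235+450/5,155+165/5),-1),("top",(235+145/5,155+278/5),1)):
    p=Rd(onplane(n,px,W([0,s*.08,0]),yv)); v=np.array([.07-p[0],p[2]-.12])
    print(n,s,p.round(4),"len",np.linalg.norm(v).round(4),"ang",(np.arctan2(v[1],v[0])-np.arctan2(.009,.15)).round(3))
for a in np.radians([0,90,180,-90]):
    for nm,p in(("knob",[-.05,0,.129+.044+.054]),("push",[.01,-.055,.129+.17+.073]),("pushend",[-.065,-.055,.129+.073])):
        q=arm.ik(W(p),ori(a)); print(a.round(2),nm,None if q is None else np.round(q,2))
E
```

```text
scene -1 [-0.0151 -0.08    0.2376] len 0.1452 ang 0.884
scene 1 [-0.0161  0.08    0.2366] len 0.145 ang 0.875
top -1 [-0.012  -0.08    0.2397] len 0.1451 ang 0.91
top 1 [ 0.0375  0.08   -0.1568] len 0.2787 ang -1.514
0.0 knob [ 0.28  0.6  -0.47  1.79  0.35  0.84 -0.02]
0.0 push [ 0.34  0.58 -0.55  1.36  0.31  1.28  0.11]
0.0 pushend [ 0.36  0.64 -0.44  1.79  0.36  0.8   0.08]
1.57 knob [ 0.46  0.67 -0.79  1.78  0.58  0.93  1.33]
1.57 push [ 0.48  0.65 -0.84  1.36  0.48  1.34  1.54]
1.57 pushend [ 0.54  0.71 -0.75  1.78  0.61  0.9   1.42]
3.14 knob [-0.24  0.58  0.33  1.8  -0.25  0.8  -2.59]
3.14 push [-0.13  0.54  0.28  1.38 -0.15  1.24 -2.64]
3.14 pushend [-0.15  0.62  0.35  1.81 -0.3   0.76 -2.44]
-1.57 knob [ 0.04  0.56 -0.09  1.79  0.07  0.79 -1.32]
-1.57 push [ 0.15  0.54 -0.2   1.37  0.11  1.24 -1.29]
-1.57 pushend [ 0.12  0.6  -0.07  1.8   0.06  0.75 -1.21]
```

Run:
```python
from h import *
p=arm.read_tool_pos(); arm.move_gripper(0.0)
arm.line_to([p[0],p[1],.40],velocity=.3)
o=ori(0); w=.015
def tip(th): 
    return W([.07-.135*np.cos(th)+.009*np.sin(th)+w,-.055,.12+.135*np.sin(th)+.009*np.cos(th)+.073])
a=tip(1.02); arm.movep([a[0],a[1],.40],o); print(arm.read_time())
f0=np.array(arm.read_ft_force()); print(f0)
arm.line_to(a,velocity=.15)
for th in np.linspace(.95,0,11):
    arm.line_to(tip(th),velocity=.1)
    f=np.array(arm.read_ft_force())-f0; print(round(th,2),f.round(1),round(arm.read_time(),2))
    if f[2]>14: break
p=np.array(arm.read_tool_pos())
for k in range(12):
    if f[2]>11: break
    p[2]-=.0007; arm.line_to(p,velocity=.02); f=np.array(arm.read_ft_force())-f0
print("end",k,f.round(1),p,Rd(arm.read_tool_pos()),arm.read_time())
```

```text
3.7333
[ 0.21638487 -0.0532618   0.31166946]
0.95 [-0.  -0.5 -0.4] 4.72
0.86 [-0.7 -0.1  0.3] 4.99
0.76 [ 0.1  0.5 -0.3] 5.27
0.66 [ 0.  -0.4 -0.2] 5.54
0.57 [ 0.6 -0.2  0.3] 5.82
0.48 [-0.3  1.4 -1.1] 6.09
0.38 [-1.1  0.   0.1] 6.37
0.28 [-0.   0.6 -0.2] 6.64
0.19 [ 0.4  0.3 -0.4] 6.92
0.09 [-1.  -0.4 -0.1] 7.19
0.0 [-0.4  0.6 -0.9] 7.47
end 4 [-4.  -0.5 13.2] [ 0.57352836 -0.06078618  0.1992532 ] [-0.04998636 -0.0548745   0.20160673] 8.4667
```

Run:
```python
from h import *
p=np.array(arm.read_tool_pos()); arm.line_to([p[0],p[1],.36],velocity=.3)
arm.move_gripper(1.0)
k=W([-.05-.06,0,.36]); arm.movep(k,ori(0)); arm.pause(.3)
print(arm.read_tool_pos(),arm.read_eef_rot(),arm.read_time())
cv2.imwrite("pics/w1.png",snapshot("wrist"));s=snapshot("scene");cv2.imwrite("pics/s1.png",s)
```

```text
[ 0.49938681 -0.02939732  0.3597266 ] [ 5.77922646e-01  8.16091508e-01  1.94572077e-04 -1.68489546e-04] 10.6583
```

View pics/w1.png

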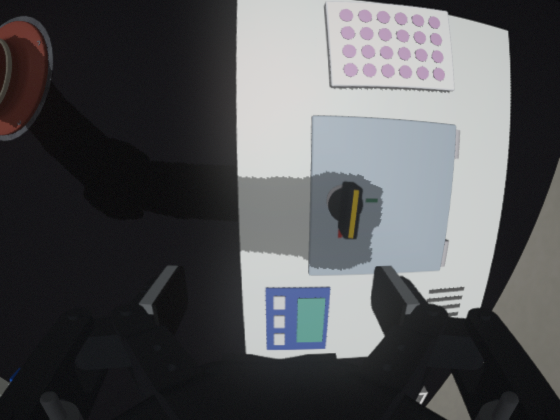

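View pics/s1.png

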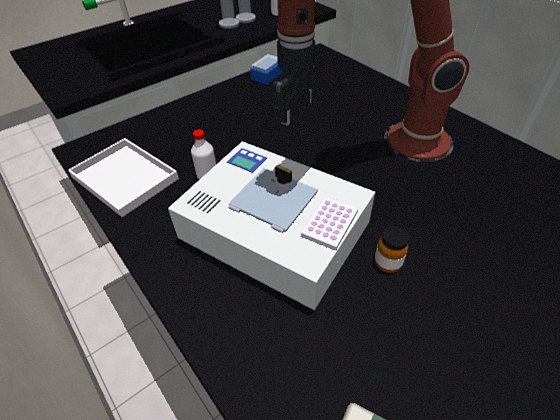

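The lid is shut in both views. In the wrist view, the knob's yellow stripe runs from about (357,185) to (350,238), close to the unlocked direction. Next I'll measure it and grip.

```bash
cat >> h.py <<'E'
def wrist_on_z(pxs,pos,quat,z):
    c=camera_info("wrist"); T=np.array(c["T_tool_cam"]); R=Rot.from_quat(quat).as_matrix()
    out=[]
    for u,v in np.asarray(pxs,float):
        d=np.array([(u-c["cx"])/c["fx"],(v-c["cy"])/c["fy"]]); r=np.linalg.norm(d)
        ray=np.r_[np.sin(r)*d/r,np.cos(r)]
        dw=R@T[:3,:3]@ray; o=np.array(pos)+R@T[:3,3]
        out.append(o+dw*(z-o[2])/dw[2])
    return np.array(out)
def stripe(im,pos,quat,z=.181):
    h=cv2.cvtColor(im,cv2.COLOR_BGR2HSV); m=cv2.inRange(h,(20,120,80),(35,255,255))
    n,l,s,_=cv2.connectedComponentsWithStats(m); k=1+np.argmax(s[1:,4])
    v,u=np.nonzero(l==k)
    P=np.array([Rd(p) for p in wrist_on_z(np.c_[u,v],pos,quat,z)])[:,:2]
    (c,sz,a)=cv2.minAreaRect(P.astype(np.float32)); e=np.linalg.svd(P-P.mean(0))[2][0]
    e=e*np.sign(e[1]); return np.array(c),sz,np.arctan2(e[0],e[1]),len(u)   # angle clockwise from reader y
E
python3 - <<'E'
from h import *
print(stripe(cv2.imread("pics/w1.png"),arm.read_tool_pos(),arm.read_eef_rot()))
c,sz,a=0,0,0
arm.movep(W([-.05-.03,0,.34]),ori(0)); arm.pause(.3)
p,q=arm.read_tool_pos(),arm.read_eef_rot(); im=snapshot("wrist"); cv2.imwrite("pics/w2.png",im)
print(stripe(im,p,q),arm.read_time())
print([Rd(x).round(4).tolist() for x in wrist_on_z([(312,116),(455,125),(442,271),(309,275)],[0.49938681,-0.02939732,0.3597266],[0.577922646,0.816091508,0.000194572,-0.000168490],.129)])
E
```

```text
(array([-0.05053081,  0.00053472]), (0.039800770580768585, 0.0044210441410541534), np.float64(0.06645334315617206), 252)
(array([-0.05052993, -0.00012408]), (0.040548548102378845, 0.004201527219265699), np.float64(0.05854784446052077), 293) 11.375
[[-0.0802, 0.0792, 0.129], [0.0678, 0.0796, 0.129], [0.0725, -0.0801, 0.129], [-0.0796, -0.079, 0.129]]
```

Run:
```python
from h import *
xy=[-.0505,0]; a=-.06
arm.movep(W([*xy,.30]),ori(a)); arm.line_to(W([*xy,.227]),velocity=.12); arm.pause(.2)
fr=lambda: np.mean([arm.read_ft_force() for _ in range(4)],0)
f0=fr(); t0=np.array(arm.read_wrist_torque())
arm.move_gripper(0.0,effort=40); arm.pause(.2)
print("grip",arm.read_opening(),arm.read_finger_force(),(fr()-f0).round(2),(np.array(arm.read_wrist_torque())-t0).round(2),arm.read_time())
np.save("f0.npy",f0); z=.227; log=[]
while z>.209:
    z-=.0005; arm.line_to(W([*xy,z]),velocity=.02); f=fr()-f0
    log.append((round((.227-z)*1e3,1),round((.227-arm.read_tool_pos()[2])*1e3,2),f[2].round(1)))
    if f[2]>10.5: break
print(log); print(f.round(2),(np.array(arm.read_wrist_torque())-t0).round(2),arm.read_time())
```

```text
grip 0.1325789252637886 42.241753935813904 [ 2.34 -0.12 -1.64] [ 0.16 -0.48 -0.01] 13.5083
[(0.5, np.float64(-0.11), np.float64(2.5)), (1.0, np.float64(0.51), np.float64(3.3)), (1.5, np.float64(1.22), np.float64(3.3)), (2.0, np.float64(1.82), np.float64(4.9)), (2.5, np.float64(2.31), np.float64(3.2)), (3.0, np.float64(2.79), np.float64(4.3)), (3.5, np.float64(3.29), np.float64(4.6)), (4.0, np.float64(3.78), np.float64(4.4)), (4.5, np.float64(4.25), np.float64(4.2)), (5.0, np.float64(4.73), np.float64(5.1)), (5.5, np.float64(5.2), np.float64(5.4)), (6.0, np.float64(5.68), np.float64(4.8)), (6.5, np.float64(6.15), np.float64(4.9)), (7.0, np.float64(6.64), np.float64(4.9)), (7.5, np.float64(7.11), np.float64(5.3)), (8.0, np.float64(7.59), np.float64(5.6)), (8.5, np.float64(8.08), np.float64(5.9)), (9.0, np.float64(8.56), np.float64(5.7)), (9.5, np.float64(8.77), np.float64(7.5)), (10.0, np.float64(8.81), np.float64(9.2)), (10.5, np.float64(8.85), np.float64(12.7))]
[ 3.42  0.55 12.71] [ 0.25 -0.51 -0.01] 18.7583
```

The plunger bottomed at about 8.8 mm with 12.7 N. I'll ease off slightly and turn.

Run:
```python
from h import *
xy=[-.0505,0]; f0=np.load("f0.npy"); z=.227-.0089
fr=lambda: np.mean([arm.read_ft_force() for _ in range(4)],0)
arm.line_to(W([*xy,z]),velocity=.02); arm.pause(.1)
print((fr()-f0).round(1),arm.read_tool_pos()[2]-.227)
t0=np.array(arm.read_wrist_torque())
for a in np.linspace(-.06,-1.58,17)[1:]:
    arm.movep(W([*xy,z]),ori(a)); f=fr()-f0; t=np.array(arm.read_wrist_torque())-t0
    y=Rot.from_quat(arm.read_eef_rot()).as_matrix()[:,1]; 
    print(a.round(2),(np.arctan2(y[1],y[0])-YAW).round(3),f.round(1),t.round(2),round((.227-arm.read_tool_pos()[2])*1e3,2),round(arm.read_time(),2))
    if abs(t[2])>.6 or np.linalg.norm(f)>16: print("STOP"); break
```

```text
[5.  0.4 5.9] -0.008359177691558944
-0.16 -0.155 [4.  0.6 5.1] [ 0.04 -0.05 -0.  ] 8.37 19.36
-0.25 -0.25 [ 4.9 -0.1  5.8] [-0.   -0.   -0.03] 8.39 19.61
-0.34 -0.345 [ 4.8 -0.2  5.4] [ 0.02 -0.08 -0.01] 8.39 19.86
-0.44 -0.44 [4.1 0.3 5.6] [ 0.09 -0.05 -0.04] 8.41 20.11
-0.53 -0.536 [ 5.9 -0.6  5.8] [ 0.12 -0.02 -0.02] 8.39 20.36
-0.63 -0.631 [3.9 0.1 6.3] [ 0.08  0.   -0.03] 8.4 20.61
-0.73 -0.726 [ 4.4 -0.5  5.8] [ 0.08 -0.03  0.03] 8.41 20.86
-0.82 -0.821 [4.8 0.5 5.8] [ 0.06  0.   -0.03] 8.41 21.11
-0.92 -0.916 [4.3 0.8 4.8] [ 0.09 -0.01 -0.09] 8.38 21.36
-1.01 -1.011 [5.2 0.7 5.8] [ 0.14 -0.04 -0.05] 8.39 21.61
-1.1 -1.106 [ 4.5 -0.   5.7] [ 0.09 -0.01 -0.01] 8.41 21.86
-1.2 -1.201 [ 3.6 -0.1  6.8] [ 0.1  -0.04 -0.05] 8.4 22.11
-1.3 -1.296 [4.8 0.6 6.6] [ 0.16 -0.02  0.01] 8.38 22.36
-1.39 -1.391 [4.9 0.5 6.2] [ 0.06 -0.03 -0.04] 8.38 22.61
-1.48 -1.486 [ 4.7 -0.   6.1] [ 0.17 -0.08  0.03] 8.39 22.86
-1.58 -1.581 [4.1 0.5 5.9] [ 0.12 -0.02 -0.02] 8.38 23.11
```

Run:
```python
from h import *
xy=[-.0505,0]; f0=np.load("f0.npy")
fr=lambda: np.mean([arm.read_ft_force() for _ in range(4)],0)
for d in (.0080,.0074,.0068,.0064):
    arm.line_to(W([*xy,.227-d]),velocity=.02); print(d,(fr()-f0).round(1),arm.read_tool_pos()[2]-.227)
arm.move_gripper(1.0); arm.pause(.2)
arm.line_to(W([*xy,.30]),velocity=.12)
arm.movep(W([-.05-.03,0,.34]),ori(0)); arm.pause(.3)
p,q=arm.read_tool_pos(),arm.read_eef_rot(); im=snapshot("wrist"); cv2.imwrite("pics/w3.png",im)
print(stripe(im,p,q,.175),arm.read_time(),arm.read_ft_force())
cv2.imwrite("pics/s3.png",snapshot("scene"))
```

```text
0.008 [4.6 0.9 5.9] -0.007479858044058735
0.0074 [5.  0.9 5.7] -0.006915677126819286
0.0068 [ 4.7 -0.3  5.7] -0.006352943066982114
0.0064 [4.9 0.2 5.4] -0.005956853851784405
(array([-0.05032331, -0.00051853]), (0.003993612714111805, 0.04014594852924347), np.float64(-1.5662655828088734), 314) 27.4417 [ 0.72562664  0.44059392 -0.10377099]
```

View pics/w3.png

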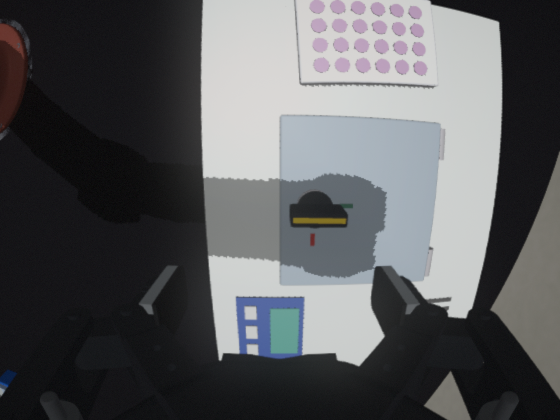

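Wrist view: the stripe lies along the reader's x, from (293,221) to (346,221), so the knob has turned about 1.575 rad. The microplate hasn't moved. I'll check the knob's height by triangulating the stripe from both views, then compare the loose items before and after.

Run:
```python
from h import *
def cen(im,box):
    h=cv2.cvtColor(im,cv2.COLOR_BGR2HSV); m=cv2.inRange(h,(20,110,60),(35,255,255)); x0,x1,y0,y1=box
    k=np.zeros_like(m); k[y0:y1,x0:x1]=m[y0:y1,x0:x1]; v,u=np.nonzero(k); return u.mean(),v.mean(),len(u)
for n in("s1","s3"):
    im=cv2.imread(f"pics/{n}.png"); u,v,k=cen(im,(255,310,150,200))
    o,d=ray("scene",(u,v)); r=Rd(C+RZ.apply([-.0505,0,0]))
    # height at closest approach to the knob's vertical axis
    ax=W([-.0505,0,0])[:2]; s=np.dot(ax-o[:2],d[:2])/np.dot(d[:2],d[:2]); P=o+s*d
    print(n,round(u,1),round(v,1),k,Rd(P).round(4))
a,b=[cv2.imread(f"pics/{n}.png").astype(int) for n in("scene0","s3")]
for nm,(x0,x1,y0,y1) in dict(bottle=(188,218,128,185),jar=(372,412,228,275),plate=(300,360,195,248)).items():
    print(nm,np.abs(a-b)[y0:y1,x0:x1].mean().round(2))
```

```text
s1 283.2 168.8 32 [-0.0508  0.0005  0.1772]
s3 282.5 170.5 28 [-0.0499 -0.0009  0.1719]
bottle 3.88
jar 5.04
plate 5.23
```

```bash
python3 -c "
from h import *
print(ticket.finish_job(),arm.read_time())"
```

```text
the job is handed in; nothing more can be done
the job is handed in; nothing more can be done
```

The job is handed in: the lid is shut, and the knob was pressed to its floor (12.7 N peak), turned to about 1.57 rad and let go. It was still about 5 mm down afterwards, which fits the cam being caught, and the microplate, bottle and jar look unmoved.

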